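# Check a dosing pedal's take-up and note its travel on the gauge

### The job

Check the take-up of the dosing pedal on the grey gauge plate (the wide pedal with the scale beside it, not the small spare one to the right): press the pedal down until its resistance firms up, without forcing it, and let it come back up. The thin drag hand on the scale stays where the pedal carried it; note this travel by sliding the knobbed cursor along the scale until its pointer stands level with the drag hand, leave the hand itself untouched, and let go.

Things in the scene. Friction and masses are not known exactly. Their poses are not given: they have to be found in the camera images.
- pedal: wide steel pedal on the left of a fixed grey plate (300 x 200 mm, lying across a steel tray, its top 32 mm above the worktop) beside a scale. Origin on its hinge axis, at its far end, 124 mm above the worktop; x level at rest, from pad to hinge, parallel to the scale; y the hinge axis; z up. Pressed, the pad end swings down (0.62 rad at most); let go, it springs back level.
- pedal_pad (a point): centre of the top of its black rubber pad, 64 (x) by 56 (y) mm, 140 mm from the hinge axis along the pedal's -x. Pressing takes 1.5 to 5 N at first; after a travel that differs each time (20 to 68 mm) it firms up: about 2 N more for each further mm. 10 to 15 N is clearly firm, over 45 N is forcing it. The hinge bracket stands 17 mm above the hinge axis.
- drag_hand: thin dark hand, 6 mm thick, standing 9 mm out of the aluminium scale housing (175 x 56 mm, top 62 mm above the worktop), 85 mm right (-y) of the pedal's middle line. Origin at the hand, 63 mm up; x along the scale, away from the robot. It starts at zero, the near end; the pedal carries it along +x as far as the pad's centre travels on its arc, and it stays at the farthest point.
- cursor: sliding cursor on the scale housing, 30 mm right (-y) of the hand, with a pointer towards the hand and an upright round black knob, 18 mm in diameter, 18 to 46 mm above the origin. Origin on the knob's axis, 62 mm above the worktop; pointer and knob axis at x = 0; x along the scale as the hand's. Slides 120 mm from the scale's zero with 1.5 N friction; starts 100 to 118 mm from zero.
- spare_pedal: small spare foot pedal, pad 36 x 36 mm, on a little grey plate of its own on the worktop farther right, with no scale; not to be pressed. Origin on its hinge axis, 60 mm above the worktop.

How it is judged:
By the outcome, as a careful person would: the job done as asked, in the order asked, and still so for the second after the job is handed in, with the robot touching nothing.
It also fails if it takes over 54 s, if anything falls off the work surface, if the arm or the gripper's body presses on something with over 40 N, if the wrist force passes 120 N, or if a joint passes its speed limit or range.

### The arm

A 6-joint arm with a two-finger parallel gripper is mounted at the origin on a cart in front of the work surface, level with it; the furniture and walls round the work are solid. World frame = base frame: x ahead of the robot, y to its left, z up, the work surface at z = 0. Lengths are in m, angles in rad, forces in N, time in s.
With the tool pointing down it reaches from about 0.3 to 0.85 m from the base axis. Payload 4.2 kg.
Tool frame: the origin (TCP) lies midway between the tips of the shut fingers; the grasp point (between the pads) lies 19 mm behind it; z points along the fingers, y is the line along which they close (so a half turn about z gives the same grasp; the last joint's range is limited). The gripper opens to 91 mm and grips with 3 to 60 N. Pads are 32 mm wide; open, the fingers measure 118 mm over their backs; the gripper's body (76 mm by 178 mm) begins 60 mm behind the grasp point.
Start: joints at [-1.326, 0.32, 1.565, -0, 1.257, -0.02], TCP at [0.15, -0.555, 0.179] pointing down, gripper open.
Joint ranges: [-3.11, 3.11], [-0.84, 2.01], [0.21, 2.61], [-1.34, 4.49], [0.05, 2.63], [-2.56, 2.56]. Speed limits (rad/s): [2.57, 2.57, 3.14, 3.14, 3.14, 3.14].

### API

Orientations are given as a rotation vector (axis times angle).
In Python, from plant import read_state, imaging, workorder gives the robot as it stands.
- The arm moves only by the shell command python3 -m crank 'ROWS' [FORCE]. ROWS is JSON, a list of rows, each a list of 3 entries, a list of its own where there are three numbers: the opening, from 0 (shut) to 1 (fully open), then the shift along the tool's x, y, z in cm, then the turn about the tool's z in rad. A call has 1 to 8 rows; each row shifts and turns the commanded pose from where the row before left it, along the tool's axes as they then stand; what a row does not reach is not made up. A row lasts 1/8 s, in which the tool goes at most 62.5 mm and 10.7 degrees, less where a joint would pass 70% of its speed; a pose out of reach is approached as far as the arm can. A call is refused whole if a number of a shift passes 6.25 or a number of a turn 0.188, either way. A call with a gripper value outside its range is refused whole. The fingers move at their own pace and stop on an object; FORCE is the grip in N (left out, the last holds). Time passes only in rows, so rows that do not move let the fingers close. It gives the time, the measured TCP pose, the force, the opening and the grip force at its end, in the units of the state.
- read_state(): the state, without advancing time (a new reading comes with each control period).
- imaging.get_image(name): name is "scene" or "side" or "wrist"; returns the picture (420x560x3 uint8, red, green, blue); there is no depth.
- imaging.calibration(name): a dict with "fx", "fy", "cx", "cy" (pixels), "distortion" ([k1, k2, p1, p2, k3] as OpenCV has them; the pictures are not rectified), "xyz" and "rotation" of the camera in the world. Camera axes: x right, y up, looking along -z (the intrinsics and any distortion apply to the point x, -y, -z); pixel columns grow to the right and rows downward; lengths in m; the calibration is good to about 2 mm. A picture is of the moment at which its call begins: read the wrist's pose just before it. calibration takes no time and is no camera call; for the wrist camera it gives the pose at the moment of the call.
- workorder.hand_in(): hands the job in; it is judged then, once.
The state is a dict: "t": time; "qpos": joint angles; "dq": joint speeds; "tau": joint torques, N m; "ee_pos": TCP position; "tcp_rot": TCP orientation; "force": force on the tool from outside, world axes, zero at the start; "torque": the same for the moment, N m; "grip_width": opening from 0.0 (shut) to 1.0 (fully open); "grip_force": force on a finger pad.
Only numpy, scipy, OpenCV 4.12 (cv2) and the standard library are available. Lean on these libraries where they do the work, as an engineer would, in place of code of your own. Each camera call takes 0.05 s, during which the arm holds its last target. There are 200 camera calls.

## Working session

There is one attempt and no reset: what is moved stays moved. The work goes in short steps, Python scripts to look and compute and a shell command to move; the robot and the scene stay as the last step left them, time stands still between calls to the robot, and variables do not carry over. Pictures are saved under pics/ and viewed, at most 10 in all, crops included, and the job is handed in when it is done.

```bash
mkdir -p pics; ls
python3 - <<'E'
from plant import read_state, imaging
import cv2,numpy as np
s=read_state();print({k:np.round(v,3).tolist() for k,v in s.items()})
for n in("scene","side"):
    c=imaging.calibration(n);print(n,c)
    cv2.imwrite(f"pics/{n}0.png",imaging.get_image(n)[:,:,::-1])
E
```

```text
pics
{'t': 0.0, 'qpos': [-1.326, 0.32, 1.566, 0.0, 1.257, -0.02], 'dq': [-0.0, 0.0, -0.001, -0.0, 0.001, -0.001], 'tau': [-0.002, -41.247, -23.197, 0.073, 0.046, -0.0], 'ee_pos': [0.15, -0.554, 0.179], 'tcp_rot': [-3.112, -0.414, 0.0], 'force': [0.083, 0.164, -0.11], 'torque': [0.018, 0.021, -0.008], 'grip_force': 0.0, 'grip_width': 1.001}
scene {'fx': 455.5087219964196, 'fy': 455.5087219964196, 'cx': 278.87744642885093, 'cy': 209.41173002632863, 'distortion': array([-0.01803913,  0.        ,  0.        ,  0.        ,  0.        ]), 'xyz': array([0.08647286, 0.45843701, 0.73053546]), 'rotation': array([ 0.33443385, -1.19059005, -2.33846327])}
side {'fx': 485.6079759232201, 'fy': 485.6079759232201, 'cx': 277.74989027532837, 'cy': 209.2898155545142, 'distortion': array([0.00158101, 0.        , 0.        , 0.        , 0.        ]), 'xyz': array([0.45754208, 0.67834053, 0.52828725]), 'rotation': array([ 0.06577674, -1.70752428, -2.55487562])}
```

View pics/scene0.png

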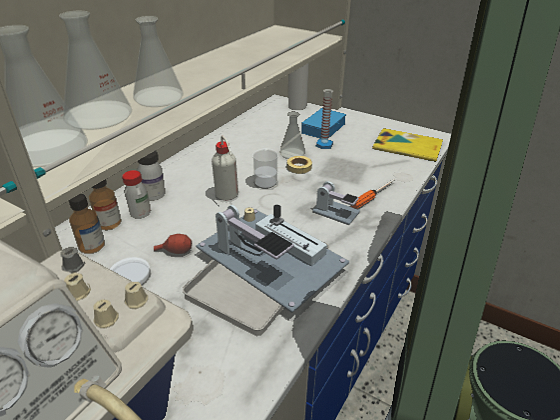

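View pics/side0.png

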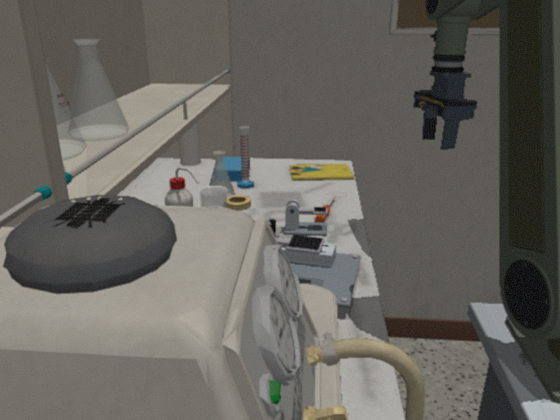

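The scene picture shows the gauge plate near (275,258), its black pad at about (273,240), the knob top at (277,207) and the spare pedal at (335,198). In the side picture the pad is at about (304,243) and the knob is hidden.

```bash
cat > h.py <<'E'
import numpy as np,cv2
from scipy.spatial.transform import Rotation as R
from plant import imaging,read_state
def ray(c,uv):
    K=np.array([[c["fx"],0,c["cx"]],[0,c["fy"],c["cy"]],[0,0,1]])
    p=cv2.undistortPoints(np.array([[uv]],float),K,np.array(c["distortion"]))[0,0]
    r=R.from_rotvec(c["rotation"]).apply([p[0],-p[1],-1]); return np.array(c["xyz"]),r/np.linalg.norm(r)
def plane(c,uv,z):
    o,d=ray(c,uv);return o+d*(z-o[2])/d[2]
def tri(l):
    A=0;b=0
    for c,uv in l:
        o,d=ray(c,uv);P=np.eye(3)-np.outer(d,d);A=A+P;b=b+P@o
    X=np.linalg.solve(A,b);return X,[round(1000*np.linalg.norm(np.cross(X-ray(c,u)[0],ray(c,u)[1])),1) for c,u in l]
def proj(c,X):
    q=R.from_rotvec(c["rotation"]).inv().apply(np.array(X)-c["xyz"]);q=np.array([q[0],-q[1],-q[2]])
    K=np.array([[c["fx"],0,c["cx"]],[0,c["fy"],c["cy"]],[0,0,1]])
    return cv2.projectPoints(q[None],np.zeros(3),np.zeros(3),K,np.array(c["distortion"]))[0][0,0]
def wshot(name):
    c=imaging.calibration("wrist");im=imaging.get_image("wrist");cv2.imwrite(f"pics/{name}.png",im[:,:,::-1]);np.save(f"{name}.npy",c,allow_pickle=True);return c
def load(n): return np.load(n+".npy",allow_pickle=True).item()
E
python3 - <<'E'
from h import *
s=imaging.calibration("scene");d=imaging.calibration("side")
print("pad tri",tri([(s,(273,241)),(d,(304,243))]))
for n,uv,z in[("pad",(273,241),.13),("knobtop",(277,207),.108),("plateL",(198,248),.032),("plateN",(291,305),.032),("plateR",(348,262),.032),("hinge",(226,215),.124),("spare",(322,190),.06)]:print(n,plane(s,uv,z).round(3))
w=imaging.calibration("wrist");T=read_state();Rt=R.from_rotvec(T["tcp_rot"])
print("cam in tool",Rt.inv().apply(w["xyz"]-T["ee_pos"]).round(3),(Rt.inv()*R.from_rotvec(w["rotation"])).as_matrix().round(2).tolist(),w["fx"]);print(Rt.as_matrix().round(3))
im=cv2.imread("pics/scene0.png")[180:320,180:370];cv2.imwrite("pics/crop.png",cv2.resize(im,None,fx=4,fy=4,interpolation=cv2.INTER_CUBIC))
E
```

```text
pad tri (array([ 0.47503278, -0.15038997,  0.11924739]), [np.float64(3.0), np.float64(3.0)])
pad [ 0.471 -0.143  0.13 ]
knobtop [ 0.544 -0.274  0.108]
plateL [ 0.668 -0.127  0.032]
plateN [ 0.396 -0.091  0.032]
plateR [ 0.352 -0.269  0.032]
hinge [ 0.612 -0.169  0.124]
spare [ 0.519 -0.459  0.06 ]
cam in tool [ 0.075  0.001 -0.205] [[0.0, 0.96, 0.27], [1.0, -0.0, -0.0], [-0.0, 0.27, -0.96]] 296.2747714595379
[[ 0.965  0.262 -0.   ]
 [ 0.262 -0.965  0.002]
 [-0.    -0.002 -1.   ]]
```

View pics/crop.png

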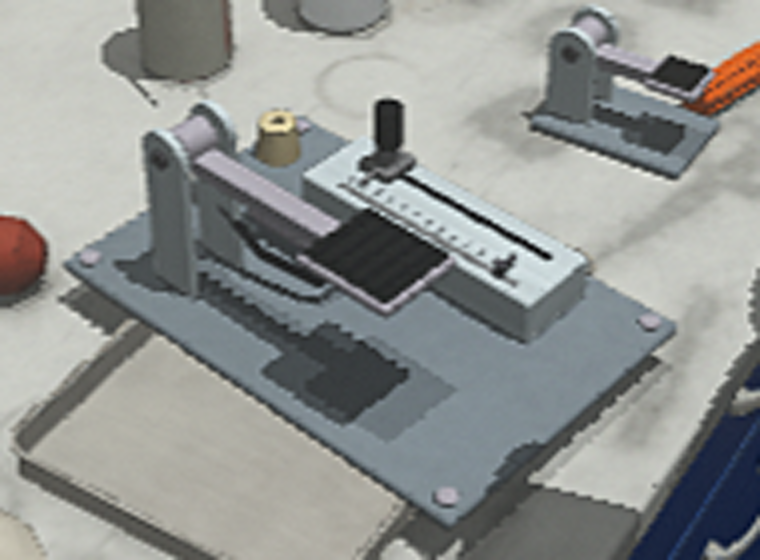

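The crop shows the pad centre at about (275,244), the knob top at (277,206), the drag hand at (306,246) at the near end and the scale running at about −7.5° in yaw. Next I rise, align and go over the plate for wrist views.

```bash
python3 -m crank '[[0,[0,0,-4],0.13],[0,[0,0,-4],0.13],[0,[0,0,-4],0.13],[0,[0,0,0],0]]'
python3 - <<'E'
from h import *
s=read_state();Rt=R.from_rotvec(s["tcp_rot"]);print(s["ee_pos"],Rt.as_matrix().round(3).tolist(),Rt.inv().apply(np.array([.42,-.22,.30])-s["ee_pos"]).round(3))
E
```

```text
t: 0.6
ee_pos: [0.1509, -0.5564, 0.3027]
tcp_rot: [3.129, -0.196, 0.003]
force: [0.2, -0.8, -0.9]
grip_width: 0.592
grip_force: 0.0
[ 0.15086597 -0.55641096  0.30265445] [[0.992, -0.125, 0.002], [-0.125, -0.992, -0.006], [0.002, 0.006, -1.0]] [ 0.225 -0.367  0.001]
```

```bash
python3 -m crank '[[0,[3,-5,0],0],[0,[3,-5,0],0],[0,[3,-5,0],0],[0,[3,-5,0],0],[0,[3,-5,0],0],[0,[3,-5,0],0],[0,[4.5,-4,0],0],[0,[0,-2.7,0],0]]';python3 -m crank '[[0,[0,0,0],0],[0,[0,0,0],0]]'
python3 - <<'E'
from h import *
wshot("w1")
E
```

```text
t: 1.6
ee_pos: [0.4212, -0.2168, 0.2972]
tcp_rot: [-3.134, 0.19, 0.004]
force: [-0.5, -1.2, -0.4]
grip_width: 0.003
grip_force: 0.0
t: 1.85
ee_pos: [0.419, -0.2194, 0.2987]
tcp_rot: [3.135, -0.196, -0.002]
force: [-0.3, -0.1, 0.4]
grip_width: 0.004
grip_force: 0.0
```

View pics/w1.png

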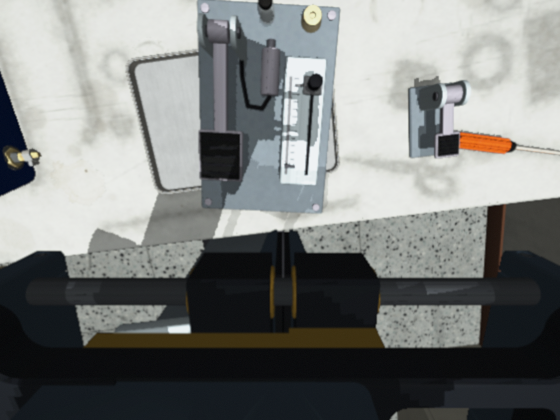

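The wrist view shows the pad centre at (221,156), the knob top at (314,80), the scale from (282..327, 57..185), the pedal hinge at about (220,28) and the spare pedal at the right. I take a second, lower view.

```bash
python3 -m crank '[[0,[0,-2.5,3],0],[0,[-1,-2.5,3],0],[0,[-1,0,2],0],[0,[0,0,0],0],[0,[0,0,0],0],[0,[0,0,0],0]]'
python3 - <<'E'
from h import *
wshot("w2")
im=cv2.imread("pics/w2.png")[:260,100:460];cv2.imwrite("pics/w2c.png",cv2.resize(im,None,fx=2.2,fy=2.2,interpolation=cv2.INTER_CUBIC))
E
```

```text
t: 2.65
ee_pos: [0.4069, -0.1677, 0.2204]
tcp_rot: [3.134, -0.198, 0.003]
force: [-0.2, -0.4, -0.1]
grip_width: 0.005
grip_force: 0.0
```

View pics/w2c.png

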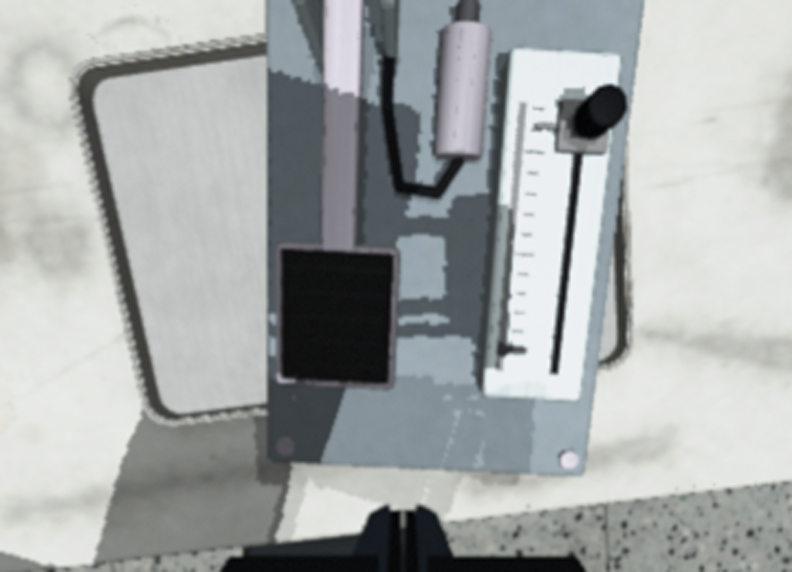

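The second view shows, in crop pixels, the pad from (281,248) to (392,384), the knob top at (607,103), the hand at (512,350) and the pointer at about (545,127).

Run:
```python
from h import *
s=imaging.calibration("scene");a=load("w1");b=load("w2")
px=lambda x,y:(100+x/2.2,y/2.2)
P,e=tri([(s,(275,244.5)),(a,(221,156)),(b,px(337,315))]);print("pad",P.round(4),e)
K,e=tri([(s,(277,206)),(a,(314,80)),(b,px(608,102))]);print("knobtop",K.round(4),e)
H,e=tri([(s,(306.2,246)),(b,px(512,350))]);print("hand",H.round(4),e)
for n,q in[("pad",[(281,248),(396,250),(392,384),(281,380)])]:
    c=[plane(b,px(*u),.131) for u in q];print(np.round(c,4).tolist())
print("pad@.131",plane(b,px(337,315),.131).round(4),"bar",plane(b,px(340,20),.13).round(4),plane(b,px(340,230),.13).round(4))
sl=[plane(b,px(*u),.063)for u in((578,160),(556,372))];d=sl[0]-sl[1];print("slot dir",d.round(4),np.degrees(np.arctan2(d[1],d[0])))
print("pointer",plane(b,px(540,127),.068).round(4),"hand",plane(b,px(514,350),.068).round(4))
t=read_state();Rt=R.from_rotvec(t["tcp_rot"]);print(t["ee_pos"],Rt.apply([1,0,0]).round(3),"to pad",Rt.inv().apply(P-t["ee_pos"]).round(4))
```

```text
pad [ 0.4715 -0.1478  0.117 ] [np.float64(1.6), np.float64(0.3), np.float64(1.5)]
knobtop [ 0.5471 -0.2772  0.1079] [np.float64(1.3), np.float64(1.3), np.float64(1.0)]
hand [ 0.4411 -0.2341  0.0639] [np.float64(0.4), np.float64(0.4)]
[[0.504, -0.1292, 0.131], [0.497, -0.178, 0.131], [0.44, -0.1688, 0.131], [0.4481, -0.1193, 0.131]]
pad@.131 [ 0.4733 -0.1488  0.131 ] bar [ 0.5857 -0.1671  0.13  ] [ 0.5081 -0.1553  0.13  ]
slot dir [ 0.1066 -0.018   0.    ] -9.595064672781229
pointer [ 0.549  -0.2565  0.068 ] hand [ 0.4412 -0.2348  0.068 ]
[ 0.40675111 -0.16752648  0.22028841] [ 0.992 -0.126  0.002] to pad [ 0.0615 -0.0277  0.1033]
```

Pad measured at about (0.472, −0.148, 0.117), with the knob top at 0.108 and the hand at 0.064, both matching the text. I go above the pad with a 2.4° yaw correction, then descend.

```bash
python3 -m crank '[[0,[3,-1.4,2],0],[0,[2.7,-1.4,3],0],[0,[0,0,2],0.042],[0,[0,0,0],0],[0,[0,0,0],0],[0,[0,0,0],0]]';  python3 - <<'E'
from h import *
t=read_state();Rt=R.from_rotvec(t["tcp_rot"]);print(np.round(t["ee_pos"],4),Rt.apply([1,0,0]).round(3),np.round(t["force"],2))
E
```

```text
t: 3.45
ee_pos: [0.4666, -0.1466, 0.1507]
tcp_rot: [3.13, -0.263, 0.004]
force: [1.5, -0.5, 0.6]
grip_width: 0.004
grip_force: 0.0
[ 0.4666 -0.1466  0.1507] [ 0.986 -0.167  0.003] [ 1.52 -0.52  0.61]
```

```bash
for i in 1; do :; done; python3 -m crank '[[0,[0,0,1.5],0],[0,[0,0,0.5],0],[0,[0,0,0.5],0],[0,[0,0,0.5],0],[0,[0,0,0],0],[0,[0,0,0],0]]';python3 -m crank '[[0,[0,0,0.5],0],[0,[0,0,0.5],0],[0,[0,0,0],0],[0,[0,0,0],0]]';python3 -m crank '[[0,[0,0,0.4],0],[0,[0,0,0.4],0],[0,[0,0,0],0],[0,[0,0,0],0]]'
```

```text
t: 4.2
ee_pos: [0.4662, -0.1462, 0.1196]
tcp_rot: [3.13, -0.262, 0.001]
force: [0.0, 0.6, 0.3]
grip_width: 0.001
grip_force: 0.0
t: 4.7
ee_pos: [0.466, -0.1462, 0.1094]
tcp_rot: [3.131, -0.262, -0.0]
force: [-0.5, -0.1, 0.0]
grip_width: 0.004
grip_force: 0.0
t: 5.2
ee_pos: [0.466, -0.1462, 0.1014]
tcp_rot: [3.13, -0.262, 0.0]
force: [-0.5, 0.4, 0.1]
grip_width: 0.004
grip_force: 0.0
```

Run:
```python
from h import *
wshot("w3"); cv2.imwrite("pics/s3.png",imaging.get_image("scene")[:,:,::-1])
a=cv2.imread("pics/w3.png")[:300,100:480];b=cv2.imread("pics/s3.png")[180:320,180:370]
a=cv2.resize(a,(380,300));b=cv2.resize(b,(407,300),interpolation=cv2.INTER_CUBIC);cv2.imwrite("pics/c3.png",np.hstack([a,b]))
```

```text
(no output)
```

View pics/c3.png

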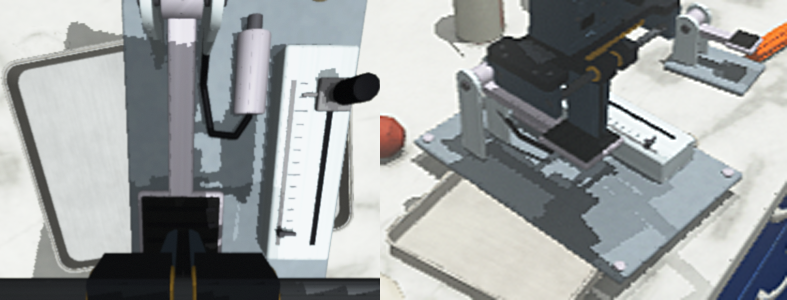

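The wrist crop shows the finger tips over the pad (pad about (140–220,193–250)) and the hand still at its near end. The scene crop shows the tips just above or at the pad, with the pedal still level. The pad stands a little lower than I triangulated, so I continue gently.

```bash
for i in 1; do :; done; python3 -m crank '[[0,[0,0,0.3],0],[0,[0,0,0.3],0],[0,[0,0,0],0],[0,[0,0,0],0]]';python3 -m crank '[[0,[0,0,0.3],0],[0,[0,0,0.3],0],[0,[0,0,0],0],[0,[0,0,0],0]]'
python3 - <<'E'
from h import *
from plant import read_state
c=imaging.calibration("scene");p=read_state()["ee_pos"];print(p,proj(c,p))
cv2.imwrite("pics/s4.png",cv2.resize(imaging.get_image("scene")[200:300,200:350,::-1],None,fx=5,fy=5,interpolation=cv2.INTER_CUBIC))
E
```

```text
t: 5.8
ee_pos: [0.4661, -0.1462, 0.0955]
tcp_rot: [3.131, -0.262, 0.0]
force: [0.3, 0.1, 0.0]
grip_width: 0.004
grip_force: 0.0
t: 6.3
ee_pos: [0.466, -0.1462, 0.0896]
tcp_rot: [3.131, -0.262, 0.0]
force: [0.2, 0.7, 1.4]
grip_width: 0.005
grip_force: 0.9
[ 0.46604722 -0.14618461  0.08961367] [276.02929207 255.7603068 ]
```

View pics/s4.png

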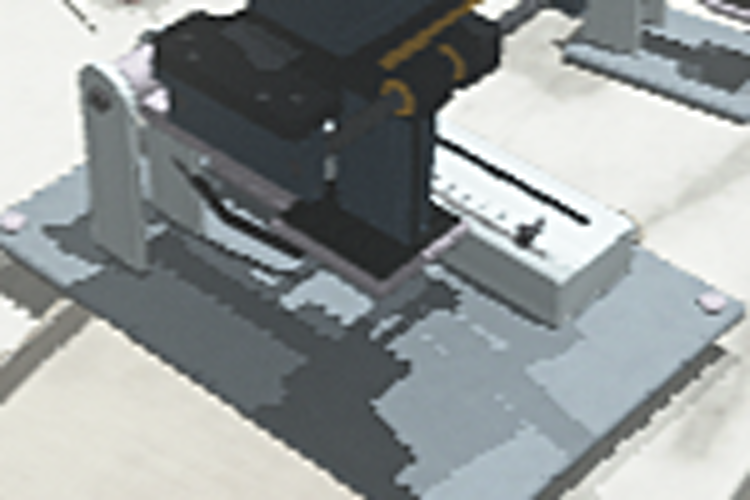

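The scene shows the visible finger foot at about crop (340–410, 205–250), which does not match the projected TCP at (380,279). I check that by projecting the finger foot at several heights and look at the wrist view too.

Run:
```python
from h import *
c=imaging.calibration("scene");t=read_state();Rt=R.from_rotvec(t["tcp_rot"])
for dz in(0,.01,.02,.03):
  print(dz,[((proj(c,t["ee_pos"]+Rt.apply([x,y,-dz]))-200)*5).round(0).tolist() for x,y in((.016,.013),(.016,-.013),(-.016,-.013),(-.016,.013))])
# known static checks of the scene camera: plate corners/pad at given pose
u=np.array([.986,-.167,0]);v=np.array([.167,.986,0])
for z in(.09,.105,.117,.13):
  C=np.array([.472,-.148,z]);print("padcorn",z,[((proj(c,C+u*x+v*y)-200)*5).round(0).tolist() for x,y in((.034,-.03),(.034,.03),(-.034,.03),(-.034,-.03))])
w=wshot("w5");print("tcp in wrist",proj(w,t["ee_pos"]))
im=cv2.imread("pics/w5.png")[100:300,150:400];cv2.imwrite("pics/w5c.png",cv2.resize(im,None,fx=3,fy=3,interpolation=cv2.INTER_CUBIC))
```

```text
0 [[372.0, 247.0], [331.0, 277.0], [388.0, 312.0], [429.0, 280.0]]
0.01 [[372.0, 229.0], [331.0, 259.0], [388.0, 294.0], [430.0, 262.0]]
0.02 [[372.0, 211.0], [330.0, 241.0], [388.0, 276.0], [430.0, 244.0]]
0.03 [[372.0, 193.0], [330.0, 223.0], [388.0, 257.0], [430.0, 226.0]]
padcorn 0.09 [[358.0, 202.0], [263.0, 270.0], [383.0, 345.0], [478.0, 271.0]]
padcorn 0.105 [[358.0, 175.0], [262.0, 243.0], [383.0, 318.0], [479.0, 244.0]]
padcorn 0.117 [[358.0, 153.0], [261.0, 221.0], [383.0, 295.0], [480.0, 222.0]]
padcorn 0.13 [[358.0, 130.0], [260.0, 197.0], [384.0, 271.0], [481.0, 198.0]]
tcp in wrist [280.89106738 237.02468864]
```

View pics/w5c.png

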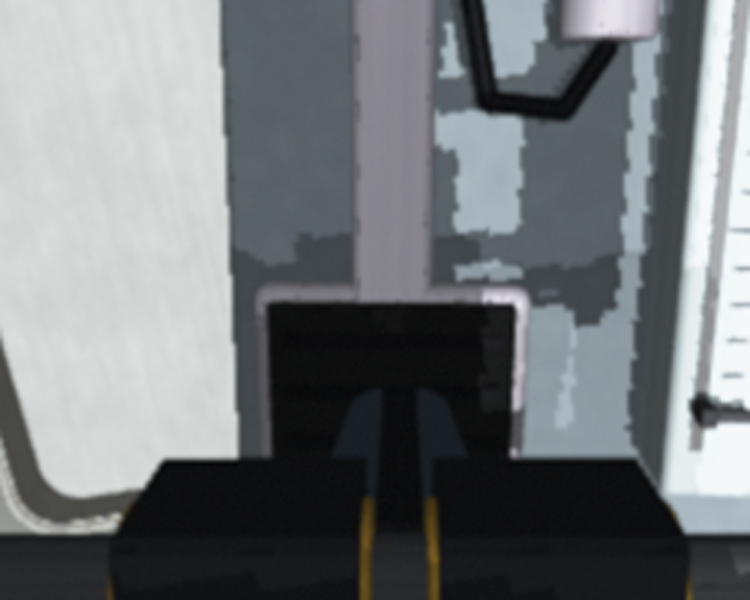

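The pad has not moved (near corner at the same pixel) and the hand is unmoved. First contact seems to be only now, at a reported z of about 0.09. I go on in small steps, reading the force.

```bash
python3 -m crank '[[0,[0,0,0.2],0],[0,[0,0,0.2],0],[0,[0,0,0],0],[0,[0,0,0],0]]';python3 -m crank '[[0,[0,0,0.2],0],[0,[0,0,0.2],0],[0,[0,0,0],0],[0,[0,0,0],0]]'
python3 - <<'E'
from h import *
c=imaging.calibration("scene")
im=imaging.get_image("scene");cv2.imwrite("pics/s6.png",cv2.resize(im[200:300,200:350,::-1],None,fx=5,fy=5,interpolation=cv2.INTER_CUBIC))
a=cv2.imread("pics/s4.png");b=cv2.imread("pics/s6.png");d=cv2.absdiff(a,b).max(2);ys,xs=np.where(d[:,:]>40);
for n,(x0,x1,y0,y1) in{"pad":(260,480,200,300),"hand":(500,560,210,260),"shadow":(200,420,280,420)}.items():print(n,(d[y0:y1,x0:x1]>40).mean().round(3))
E
```

```text
t: 6.9
ee_pos: [0.4661, -0.1462, 0.0854]
tcp_rot: [3.131, -0.262, 0.0]
force: [-0.5, 0.2, 0.6]
grip_width: 0.004
grip_force: 0.9
t: 7.4
ee_pos: [0.4663, -0.1462, 0.0814]
tcp_rot: [3.13, -0.262, 0.001]
force: [0.2, 0.2, 2.4]
grip_width: 0.004
grip_force: 1.0
pad 0.229
hand 0.366
shadow 0.07
```

```bash
cat >> h.py <<'E'
def hand(im):  # sub-pixel hand position in the scene picture (tracking against its first look)
    a=cv2.cvtColor(cv2.imread("pics/scene0.png"),cv2.COLOR_BGR2GRAY);T=a[239:252,300:312]
    g=cv2.cvtColor(im,cv2.COLOR_RGB2GRAY);m=cv2.matchTemplate(g[205:260,260:320],T,cv2.TM_CCOEFF_NORMED);_,s,_,(x,y)=cv2.minMaxLoc(m)
    uv=(x+260+6,y+205+7);return uv,round(float(s),2),plane(imaging.calibration("scene"),uv,.066).round(4)
E
python3 - <<'E'
from h import *
print(hand(cv2.imread("pics/scene0.png")[:,:,::-1].copy()),hand(imaging.get_image("scene")))
# pedal near edge motion: shift of pad rim patch
a=cv2.imread("pics/s4.png",0);b=cv2.imread("pics/s6.png",0)
T=a[255:300,350:420];m=cv2.matchTemplate(b[200:380,300:470],T,cv2.TM_CCOEFF_NORMED);_,s,_,p=cv2.minMaxLoc(m);print("rim corner",(300+p[0]-350,200+p[1]-255),s)
E
```

```text
((306, 246), 1.0, array([ 0.4407, -0.2315,  0.066 ])) ((303, 244), 0.87, array([ 0.4497, -0.2339,  0.066 ]))
rim corner (1, 16) 0.903475821018219
```

The hand has moved about 9 mm and the pad dropped about 9 mm, so contact is real. I continue pressing.

```bash
python3 -m crank '[[0,[0,0,0.3],0],[0,[0,0,0.3],0],[0,[0,0,0.3],0],[0,[0,0,0],0],[0,[0,0,0],0]]';for i in 1; do python3 -m crank '[[0,[0,0,0.2],0],[0,[0,0,0.1],0],[0,[0,0,0],0],[0,[0,0,0],0]]';done; python3 -m crank '[[0,[0,0,0.2],0],[0,[0,0,0.1],0],[0,[0,0,0],0],[0,[0,0,0],0]]'
```

```text
t: 8.12
ee_pos: [0.4657, -0.1462, 0.0723]
tcp_rot: [3.131, -0.262, -0.001]
force: [1.8, 0.2, 3.1]
grip_width: 0.006
grip_force: 1.1
t: 8.62
ee_pos: [0.466, -0.1462, 0.0694]
tcp_rot: [3.131, -0.262, 0.0]
force: [1.7, -0.4, 2.3]
grip_width: 0.004
grip_force: 1.2
t: 9.12
ee_pos: [0.4659, -0.1462, 0.0664]
tcp_rot: [3.131, -0.262, -0.0]
force: [1.3, -0.4, 2.6]
grip_width: 0.004
grip_force: 1.3
```

```bash
python3 -m crank '[[0,[0,0,0.3],0],[0,[0,0,0],0],[0,[0,0,0],0]]'; python3 -m crank '[[0,[0,0,0.3],0],[0,[0,0,0],0],[0,[0,0,0],0]]'; python3 -m crank '[[0,[0,0,0.3],0],[0,[0,0,0],0],[0,[0,0,0],0]]'
```

```text
t: 9.5
ee_pos: [0.4656, -0.1461, 0.0632]
tcp_rot: [-3.131, 0.262, 0.001]
force: [2.4, -0.6, 3.2]
grip_width: 0.006
grip_force: 1.1
t: 9.88
ee_pos: [0.4658, -0.1461, 0.0603]
tcp_rot: [-3.131, 0.262, 0.001]
force: [0.9, -0.4, 2.3]
grip_width: -0.0
grip_force: 1.2
t: 10.25
ee_pos: [0.4658, -0.1462, 0.0573]
tcp_rot: [3.131, -0.262, -0.001]
force: [2.1, -0.5, 2.3]
grip_width: 0.0
grip_force: 1.2
```

Run:
```python
from h import *
print(hand(imaging.get_image("scene")),read_state()["force"])
```

```text
((295, 240), 0.83, array([ 0.4719, -0.2364,  0.066 ])) [ 1.16351745 -0.25083553  2.3509324 ]
```

```bash
python3 -m crank '[[0,[0,0,0.3],0],[0,[0,0,0],0],[0,[0,0,0],0]]'; python3 -m crank '[[0,[0,0,0.3],0],[0,[0,0,0],0],[0,[0,0,0],0]]'; python3 -m crank '[[0,[0,0,0.3],0],[0,[0,0,0],0],[0,[0,0,0],0]]'
```

```text
t: 10.68
ee_pos: [0.4658, -0.1462, 0.0543]
tcp_rot: [3.131, -0.262, -0.001]
force: [0.3, -0.6, 2.4]
grip_width: 0.002
grip_force: 1.2
t: 11.05
ee_pos: [0.4658, -0.1462, 0.0513]
tcp_rot: [3.131, -0.262, -0.001]
force: [1.2, -0.4, 2.9]
grip_width: 0.006
grip_force: 1.2
t: 11.42
ee_pos: [0.4661, -0.1462, 0.0485]
tcp_rot: [3.131, -0.262, 0.0]
force: [2.4, -0.3, 3.9]
grip_width: 0.007
grip_force: 1.6
```

```bash
python3 -m crank '[[0,[0,0,0.2],0],[0,[0,0,0],0],[0,[0,0,0],0]]'; python3 -m crank '[[0,[0,0,0.1],0],[0,[0,0,0],0],[0,[0,0,0],0]]'
```

```text
t: 11.8
ee_pos: [0.4666, -0.1463, 0.047]
tcp_rot: [3.13, -0.262, 0.002]
force: [-0.1, -0.0, 7.2]
grip_width: 0.005
grip_force: 3.3
t: 12.18
ee_pos: [0.4668, -0.1464, 0.0463]
tcp_rot: [3.13, -0.262, 0.003]
force: [1.2, -0.1, 9.2]
grip_width: 0.007
grip_force: 4.2
```

```bash
python3 -m crank '[[0,[0,0,0.2],0],[0,[0,0,0],0],[0,[0,0,0],0],[0,[0,0,0],0]]'
```

```text
t: 12.68
ee_pos: [0.4673, -0.1465, 0.0449]
tcp_rot: [3.13, -0.262, 0.005]
force: [0.1, 0.2, 13.0]
grip_width: 0.004
grip_force: 5.9
```

Firm at 13 N. I let it come back up.

```bash
python3 -m crank '[[0,[0,0,-1.5],0],[0,[0,0,-1.5],0],[0,[0,0,-2],0],[0,[0,0,-2],0],[0,[0,0,-3],0],[0,[0,0,-3],0],[0,[-1,0,-3],0],[0,[0,0,0],0]]'; python3 -m crank '[[1,[-3,4,0],0],[1,[-2,4,0],0],[1,[0,0,0],0],[1,[0,0,0],0]]' 20
python3 - <<'E'
from h import *
wshot("w7");print(hand(imaging.get_image("scene")))
im=cv2.imread("pics/w7.png")[:270,140:500];cv2.imwrite("pics/w7c.png",cv2.resize(im,None,fx=2.2,fy=2.2,interpolation=cv2.INTER_CUBIC))
E
```

```text
t: 13.68
ee_pos: [0.4559, -0.1445, 0.2044]
tcp_rot: [3.13, -0.262, 0.002]
force: [1.1, 0.3, -0.3]
grip_width: 0.003
grip_force: 0.0
t: 14.18
ee_pos: [0.3931, -0.2144, 0.2022]
tcp_rot: [-3.129, 0.263, 0.003]
force: [-1.4, -0.1, 0.1]
grip_width: 0.413
grip_force: 0.0
((306, 246), 0.62, array([ 0.4407, -0.2315,  0.066 ]))
```

View pics/w7c.png

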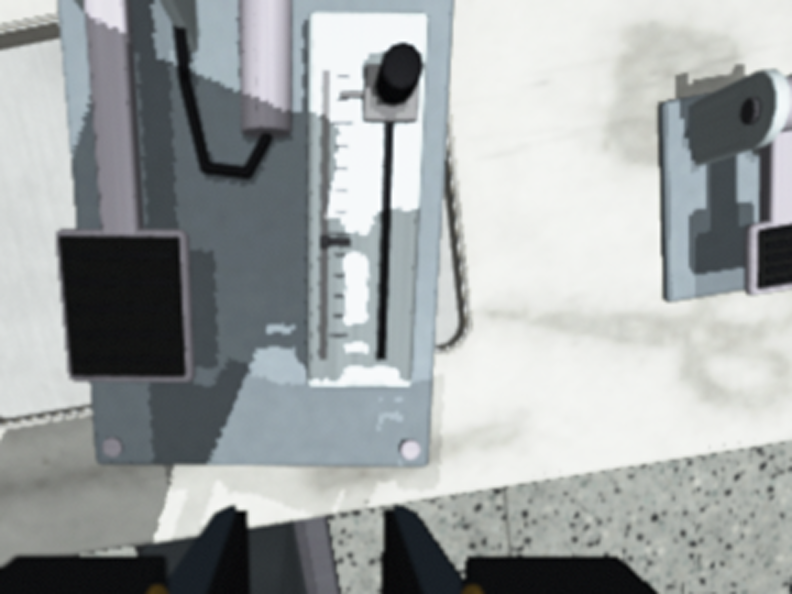

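The view shows the pedal back up, the hand left at crop (337,241), the cursor pointer at about (352,95), the knob top at (403,62), and the open fingertips at about (240,510) and (395,510). The scene-based hand tracker was fooled here (low score).

```bash
python3 -m crank '[[1,[0,0,0],0],[1,[0,0,0],0],[1,[0,0,0],0]]'
python3 - <<'E'
from h import *
b=load("w2");a=load("w7");s=imaging.calibration("scene")
p2=lambda x,y:(100+x/2.2,y/2.2);p7=lambda x,y:(140+x/2.2,y/2.2)
print("padTR",tri([(b,p2(394,251)),(a,p7(182,233))]),"padBR",tri([(b,p2(391,382)),(a,p7(186,377))]))
print("pad size at z",[(z,(np.linalg.norm(plane(b,p2(281,248),z)-plane(b,p2(281,380),z))*1e3).round(1),(np.linalg.norm(plane(b,p2(281,248),z)-plane(b,p2(396,250),z))*1e3).round(1)) for z in(.09,.105,.117)])
print("knobtop",tri([(b,p2(608,102)),(a,p7(403,62)),(s,(277,206))]))
u=np.array([.986,-.167,0]);
h=plane(a,p7(337,241),.069);p=plane(a,p7(350,95),.067);h0=plane(b,p2(512,350),.069)
print("hand",h,"ptr",p,"slide",(p-h)@u,"hand travel",(h-h0)@u)
t=read_state();Rt=R.from_rotvec(t["tcp_rot"]);K=np.array([.5465,-.2765,.108])
print(t["ee_pos"],t["grip_width"],"knob in tool",Rt.inv().apply(K-t["ee_pos"]).round(4))
w=wshot("w8")
for dz in(0,.01,.02,.03):print(dz,[proj(w,t["ee_pos"]+Rt.apply([x,y,-dz])).round(0).tolist() for x in(0,.016) for y in(-.0455,.0455)])
im=cv2.imread("pics/w8.png");g=cv2.cvtColor(im,cv2.COLOR_BGR2GRAY)
for r in(225,230,235,240):print(r,[ (i) for i in range(130,430,2) if g[r,i]<45][::4])
E
```

```text
t: 14.65
ee_pos: [0.3937, -0.2148, 0.2034]
tcp_rot: [3.131, -0.261, 0.0]
force: [-1.0, 0.5, 0.2]
grip_width: 0.825
grip_force: 0.0
padTR (array([ 0.49757622, -0.17707041,  0.11658323]), [np.float64(0.2), np.float64(0.2)]) padBR (array([ 0.44012319, -0.1683081 ,  0.12876466]), [np.float64(0.6), np.float64(0.6)])
pad size at z [(0.09, np.float64(64.6), np.float64(56.2)), (0.105, np.float64(61.7), np.float64(53.7)), (0.117, np.float64(59.4), np.float64(51.6))]
knobtop (array([ 0.54773015, -0.2788186 ,  0.10626157]), [np.float64(0.5), np.float64(0.4), np.float64(0.9)])
hand [ 0.4862701  -0.24283215  0.069     ] ptr [ 0.54916524 -0.25906732  0.067     ] slide 0.06472588335959212 hand travel 0.045774252920476925
[ 0.39371639 -0.21482415  0.20344945] 0.8253661666106393 knob in tool [0.1609 0.0355 0.0955]
0 [[219.0, 237.0], [343.0, 237.0], [218.0, 216.0], [344.0, 216.0]]
0.01 [[216.0, 242.0], [346.0, 242.0], [215.0, 220.0], [347.0, 220.0]]
0.02 [[213.0, 247.0], [349.0, 247.0], [211.0, 225.0], [350.0, 225.0]]
0.03 [[209.0, 253.0], [352.0, 253.0], [207.0, 230.0], [354.0, 230.0]]
225 []
230 []
235 [204, 212, 346, 354, 362]
240 [200, 208, 216, 346, 354, 362]
```

```bash
python3 -m crank '[[1,[4.1,0.9,0],0],[1,[4,0.9,0],0],[1,[4,0.9,0],0],[1,[4,0.9,0],0],[1,[0,0,4],0],[1,[0,0,4],0],[1,[0,0,0],0],[1,[0,0,0],0]]'; python3 -m crank '[[1,[0,0,2],0],[1,[0,0,1.5],0],[1,[0,0,0.8],0],[1,[0,0,0],0],[1,[0,0,0],0]]'
python3 - <<'E'
from h import *
t=read_state();Rt=R.from_rotvec(t["tcp_rot"]);print("knob in tool",Rt.inv().apply(np.array([.547,-.2775,.108])-t["ee_pos"]).round(4))
w=wshot("w9");im=imaging.get_image("scene");cv2.imwrite("pics/s9.png",im[:,:,::-1])
a=cv2.resize(cv2.imread("pics/w9.png")[150:290,180:390],(390,260));b=cv2.resize(im[160:270,220:350,::-1],None,fx=3.1,fy=3.1,interpolation=cv2.INTER_CUBIC)[:260]
cv2.imwrite("pics/c9.png",np.hstack([a,b]));print(a.shape,b.shape,hand(im))
E
```

```text
t: 15.7
ee_pos: [0.5473, -0.2779, 0.125]
tcp_rot: [3.13, -0.262, 0.004]
force: [0.2, 0.9, 0.2]
grip_width: 0.999
grip_force: 0.0
t: 16.32
ee_pos: [0.5468, -0.2776, 0.0812]
tcp_rot: [3.13, -0.262, 0.002]
force: [0.1, -0.3, -0.3]
grip_width: 1.0
grip_force: 0.0
knob in tool [ 0.0002 -0.0002 -0.0268]
(260, 390, 3) (260, 403, 3) ((306, 246), 0.75, array([ 0.4407, -0.2315,  0.066 ]))
```

Close here; a grip width near 0.2 means the knob is between the fingers.

```bash
python3 -m crank '[[0.1,[0,0,0],0],[0.1,[0,0,0],0],[0.1,[0,0,0],0],[0.1,[0,0,0],0],[0.1,[0,0,0],0],[0.1,[0,0,0],0],[0.1,[0,0,0],0],[0.1,[0,0,0],0]]' 12
```

```text
t: 17.42
ee_pos: [0.5463, -0.2773, 0.0804]
tcp_rot: [3.131, -0.262, 0.0]
force: [0.0, -0.5, -0.1]
grip_width: 0.15
grip_force: 0.0
```

It missed (closed past 0.2 with no force), so the tips really are about 27 mm short of the reported TCP. I reopen, lower and retry.

```bash
python3 -m crank '[[0.6,[0,0,-0.5],0],[0.6,[0,0,0],0],[0.6,[0,0,0],0],[0.6,[0,0,0],0],[0.6,[0,0,0.5],0],[0.6,[0,0,0.5],0],[0.6,[0,0,0.5],0],[0.6,[0,0,0.4],0]]';python3 -m crank '[[0.6,[0,0,0],0],[0.1,[0,0,0],0],[0.1,[0,0,0],0],[0.1,[0,0,0],0],[0.1,[0,0,0],0],[0.1,[0,0,0],0],[0.1,[0,0,0],0]]'
```

```text
t: 18.42
ee_pos: [0.5461, -0.2773, 0.0659]
tcp_rot: [-3.13, 0.262, 0.001]
force: [-0.7, -0.1, 0.0]
grip_width: 0.596
grip_force: 0.0
t: 19.3
ee_pos: [0.5464, -0.2766, 0.0665]
tcp_rot: [-3.129, 0.262, -0.0]
force: [0.3, 3.2, 0.7]
grip_width: 0.189
grip_force: 12.0
```

Gripped. I slide most of the way, then check.

```bash
python3 -m crank '[[0.1,[-0.5,0,0],0],[0.1,[-1,0,0],0],[0.1,[-1,0,0],0],[0.1,[-1,0,0],0],[0.1,[-1,0,0],0],[0.1,[-0.5,0,0],0],[0.1,[-0.5,0,0],0],[0.1,[0,0,0],0]]'; python3 -m crank '[[0.1,[0,0,0],0],[0.1,[0,0,0],0]]';python3 - <<'E'
from h import *
w=wshot("w10");im=imaging.get_image("scene");cv2.imwrite("pics/s10.png",im[:,:,::-1])
s=imaging.calibration("scene");print(proj(s,[.4863,-.2428,.069]),proj(w,[.4863,-.2428,.069]))
im=cv2.imread("pics/w10.png")[130:270,200:380];print(cv2.imwrite("pics/w10c.png",cv2.resize(im,None,fx=2.2,fy=2.2)))
a=cv2.resize(cv2.imread("pics/w10.png")[130:280,180:330],(390,390),interpolation=cv2.INTER_CUBIC)
b=cv2.resize(cv2.imread("pics/s10.png")[200:270,250:320],(390,390),interpolation=cv2.INTER_CUBIC)
cv2.imwrite("pics/c10.png",np.hstack([a,b]))
E
```

```text
t: 20.3
ee_pos: [0.4914, -0.267, 0.0665]
tcp_rot: [-3.129, 0.263, 0.001]
force: [1.2, 5.6, 1.4]
grip_width: 0.187
grip_force: 12.0
t: 20.55
ee_pos: [0.4914, -0.2669, 0.0665]
tcp_rot: [-3.129, 0.263, 0.002]
force: [0.8, 6.9, 2.6]
grip_width: 0.182
grip_force: 12.0
[291.00765428 235.32056575] [249.67476463 249.83749522]
True
```

```bash
python3 -m crank '[[0.1,[-0.4,-0.1,0],0],[0.1,[-0.3,0,0],0],[0.1,[-0.2,0,0],0],[0.1,[0,0,0],0],[0.1,[0,0,0],0]]'; python3 -m crank '[[0.4,[0,0,0],0],[0.4,[0,0,0],0],[0.4,[0,0,0],0],[0.4,[0,0,-1.5],0],[0.4,[0,0,-3],0],[0.4,[0,0,-3],0],[0.4,[-4,0,-1],0],[0.4,[-4,0,0],0]]'; python3 -m crank '[[0.4,[-2,0,0],0],[0.4,[0,0,0],0],[0.4,[0,0,0],0],[0.4,[0,0,0],0]]';python3 - <<'E'
from h import *
w=wshot("w11");uv=proj(w,[.4863,-.2428,.069]);print(uv)
x,y=[int(v) for v in uv];im=cv2.imread("pics/w11.png")[max(0,y-50):y+50,x-50:x+80];print(max(0,y-50),x-50)
cv2.imwrite("pics/w11c.png",cv2.resize(im,None,fx=6,fy=6,interpolation=cv2.INTER_CUBIC))
E
```

```text
t: 21.28
ee_pos: [0.483, -0.2654, 0.0665]
tcp_rot: [-3.13, 0.263, 0.001]
force: [0.3, 5.1, 2.2]
grip_width: 0.193
grip_force: 12.0
t: 22.28
ee_pos: [0.4045, -0.253, 0.1535]
tcp_rot: [3.128, -0.261, 0.005]
force: [-0.1, 0.9, 0.5]
grip_width: 0.399
grip_force: 0.0
t: 22.78
ee_pos: [0.3859, -0.2495, 0.1513]
tcp_rot: [3.131, -0.262, 0.001]
force: [-0.1, -0.1, -0.8]
grip_width: 0.396
grip_force: 0.0
[255.80401103 104.74804351]
54 205
```

View pics/w11c.png

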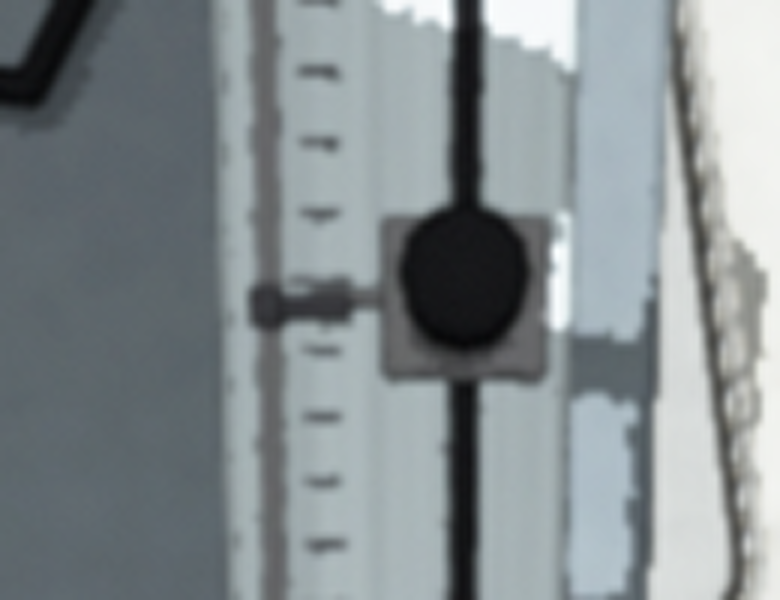

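The view shows the hand (bar at crop (325,303)) with the cursor's pointer at (368,297) practically level; ticks are about 68 px apart. I measure the residue from the row profiles.

Run:
```python
from h import *
w=load("w11");g=cv2.imread("pics/w11.png",0).astype(float)[54:154,205:335]
for c in range(41,65,1):
    p=g[38:62,c];print(c,p.astype(int).tolist()) if c in(44,50,54,56,58,60,61,62) else 0
u=np.array([.986,-.17,0])
f=lambda x,y,z:plane(w,(205+x/6-.4,54+y/6-.4),z)
for zh,zp in((.071,.071),(.071,.067),(.068,.068)):print(zh,zp,((f(368,297,zp)-f(325,303,zh))@u*1e3).round(2))
print("knob top",f(465,276,.108),"-hand",((f(465,276,.108)-f(325,303,.071))@u*1e3).round(2),"tick mm",((f(322,71,.062)-f(322,142,.062))@u*1e3).round(2))
```

```text
44 [102, 101, 102, 102, 102, 103, 102, 102, 94, 73, 58, 57, 58, 57, 54, 50, 60, 88, 102, 103, 104, 103, 101, 101]
50 [167, 168, 168, 167, 167, 167, 165, 149, 117, 119, 127, 84, 58, 53, 60, 109, 160, 169, 165, 153, 145, 163, 168, 167]
54 [175, 178, 177, 176, 176, 178, 175, 164, 130, 90, 75, 62, 57, 56, 56, 84, 128, 155, 170, 147, 112, 144, 175, 179]
56 [176, 175, 176, 177, 176, 176, 174, 154, 112, 83, 73, 61, 57, 54, 56, 88, 143, 173, 176, 159, 136, 154, 174, 178]
58 [177, 177, 178, 177, 178, 177, 177, 165, 138, 112, 92, 77, 61, 74, 105, 127, 153, 175, 179, 178, 178, 178, 178, 179]
60 [176, 176, 176, 176, 176, 176, 177, 176, 173, 151, 110, 94, 89, 120, 168, 177, 177, 177, 177, 177, 177, 177, 178, 177]
61 [173, 172, 171, 173, 172, 172, 172, 172, 168, 146, 109, 95, 92, 120, 163, 174, 173, 173, 172, 172, 173, 173, 173, 173]
62 [159, 160, 160, 161, 162, 161, 161, 160, 151, 127, 105, 93, 89, 114, 151, 160, 162, 160, 160, 160, 161, 162, 161, 162]
0.071 0.071 0.88
0.071 0.067 1.21
0.068 0.068 0.89
knob top [ 0.48311116 -0.26667845  0.108     ] -hand 0.5 tick mm 9.9
```

The pointer is about 1 mm beyond the hand; I regrasp and nudge back 1 mm.

```bash
python3 -m crank '[[0.5,[4,0,0],0],[0.5,[4,0,0],0],[0.5,[1.9,-0.1,0],0],[0.5,[0,0,0],0],[0.5,[0,0,3],0],[0.5,[0,0,3],0],[0.5,[0,0,2.3],0],[0.5,[0,0,0],0]]'; python3 -m crank '[[0.1,[0,0,0],0],[0.1,[0,0,0],0],[0.1,[0,0,0],0],[0.1,[0,0,0],0],[0.1,[0,0,0],0]]'
python3 - <<'E'
from h import *
t=read_state();print(np.round(t["ee_pos"],4),t["grip_width"],t["grip_force"],t["force"])
E
```

```text
t: 23.82
ee_pos: [0.4804, -0.2636, 0.0669]
tcp_rot: [-3.129, 0.262, 0.007]
force: [-0.5, -0.7, 0.0]
grip_width: 0.498
grip_force: 0.0
t: 24.45
ee_pos: [0.4829, -0.2651, 0.0692]
tcp_rot: [3.129, -0.262, 0.002]
force: [-1.7, -2.6, 5.1]
grip_width: 0.18
grip_force: 12.0
[ 0.4829 -0.2651  0.0692] 0.180290105185261 12.000566571950912 [-1.6990103  -2.64438094  5.1307881 ]
```

```bash
python3 -m crank '[[0.1,[-0.1,0,0],0],[0.1,[0,0,0],0],[0.1,[0,0,0],0],[0.1,[0,0,0],0]]'; python3 -m crank '[[0.4,[0,0,0],0],[0.4,[0,0,0],0],[0.4,[0,0,0],0],[0.4,[0,0,-1.5],0],[0.4,[0,0,-3],0],[0.4,[0,0,-3],0],[0.4,[-4,0,-1],0],[0.4,[-4,0,0],0]]'; python3 -m crank '[[0.4,[-2,0,0],0],[0.4,[0,0,0],0],[0.4,[0,0,0],0],[0.4,[0,0,0],0]]'
cat > m.py <<'E'
from h import *
import sys
# dark-weighted centre rows of hand neck (4..) and pointer, per column, in a wrist picture
n=sys.argv[1];w=load(n);g=cv2.imread(f"pics/{n}.png",0).astype(float);uv=proj(w,[.4863,-.2428,.069]);x,y=int(uv[0]),int(uv[1]);print(x,y)
for c in range(x-12,x+16):
    p=g[y-10:y+11,c];d=np.clip(p.max()-p-25,0,None);print(c-x,p.astype(int).tolist(),round(float((d*np.arange(-10,11)).sum()/d.sum()),2) if d.sum() else None)
E
python3 -c "
from h import *
wshot('w12')";python3 m.py w12
```

```text
t: 24.95
ee_pos: [0.4827, -0.2651, 0.0692]
tcp_rot: [3.129, -0.262, 0.004]
force: [1.4, -2.6, 6.3]
grip_width: 0.183
grip_force: 12.0
t: 25.95
ee_pos: [0.4027, -0.2514, 0.1554]
tcp_rot: [3.129, -0.261, 0.005]
force: [0.5, 0.0, -0.3]
grip_width: 0.405
grip_force: 0.0
t: 26.45
ee_pos: [0.384, -0.2481, 0.1533]
tcp_rot: [3.131, -0.262, 0.001]
force: [0.6, -0.6, -0.2]
grip_width: 0.398
grip_force: 0.0
257 102
-12 [157, 158, 162, 167, 169, 169, 169, 170, 170, 170, 170, 166, 161, 163, 167, 168, 168, 167, 167, 167, 167] None
-11 [171, 171, 172, 172, 173, 173, 172, 172, 168, 166, 166, 165, 164, 168, 173, 174, 173, 172, 173, 174, 173] None
-10 [167, 169, 171, 171, 171, 171, 169, 159, 141, 129, 126, 126, 129, 142, 164, 174, 174, 174, 175, 172, 169] 0.48
-9 [138, 145, 154, 156, 156, 154, 146, 123, 94, 80, 77, 77, 79, 96, 132, 159, 166, 166, 164, 156, 144] 0.32
-8 [111, 115, 121, 124, 124, 122, 113, 88, 63, 58, 57, 58, 56, 58, 86, 118, 130, 131, 129, 123, 114] 0.57
-7 [102, 103, 104, 105, 104, 103, 94, 75, 60, 58, 59, 57, 53, 48, 60, 88, 103, 105, 105, 104, 103] 1.04
-6 [102, 102, 101, 101, 102, 
[... 1617 characters left out ...]
75, 157, 119, 97, 91, 121, 166, 173, 171, 176, 179, 178, 178, 177, 178] -0.5
10 [173, 173, 173, 173, 174, 175, 172, 155, 118, 98, 94, 123, 165, 174, 172, 174, 174, 173, 174, 174, 175] -0.53
11 [159, 160, 160, 160, 161, 162, 160, 142, 112, 92, 90, 116, 155, 165, 165, 163, 163, 164, 164, 163, 162] -0.53
12 [118, 118, 117, 118, 117, 117, 119, 109, 90, 78, 76, 92, 119, 127, 128, 127, 127, 128, 128, 129, 126] -0.53
13 [92, 90, 86, 88, 84, 86, 92, 93, 87, 85, 84, 86, 92, 91, 90, 89, 90, 89, 94, 99, 98] None
14 [99, 98, 95, 93, 89, 89, 94, 98, 100, 101, 99, 96, 93, 88, 90, 92, 93, 93, 96, 99, 99] None
15 [99, 96, 90, 82, 73, 65, 73, 85, 94, 96, 98, 93, 84, 82, 92, 101, 103, 102, 103, 103, 101] -5.0
```

The pointer now stands level with the hand to within about 0.5 mm. The hand is where the pedal left it, and the gripper is clear.

```bash
python3 -c "
from plant import workorder
print(workorder.hand_in())"
```

```text
the job is handed in; nothing more can be done
None
```

The job is handed in (no verdict was returned): I pressed the pedal to a firm 13 N (about 46 mm of travel) and let it come back up, set the cursor pointer within about 1 mm of the untouched drag hand, and left the gripper clear of everything.

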